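# Draw the core box tray with the draw hook

## Task

Take the brass draw hook by its wooden handle out of its rest, put its toe down through the finger hole of the core box's tray and pull the tray all the way out, gently, until it bears on its stop; keep a steady pull of about 14 N (between 9 and 20 N) against the stop for at least a second, and never load the tray with more than 30 N. Then unhook without pushing the tray back in, and put the hook upright in its rest again, toe down in the hole. Touch the core box and its tray with the hook only, and leave the weight, the porcelain plug and the two brass spikes as they are.

Things in the scene. Friction and masses are not known exactly. Their poses are not given: they have to be found in the camera images.
- corebox: Yellow resin core box, fixed to the bench, 170 (x) x 150 (y) x 90 mm high, open at the top. Origin: centre of its underside on the bench. Its front is its -x face (85 mm from the origin); the grey tray slides out of that face along the box's own -x axis.
- tray (a joint): How far the tray is drawn out on its rails, in m: 0 = fully in, 0.080 = on its hard stop. It slides with about 4 to 5 N of friction and stays where it is left. The rails are clamped anywhere within 14 mm along the box, so where the stop lies can only be felt.
- tray_hole (a point): Centre of the finger hole, on top of the level steel tongue at the tray's front; axes parallel to the core box's. Vertical through hole, 24 mm diameter. Tongue 6 mm thick, 64 mm wide (y), top 50 mm above the bench, free below; its end lies 20 mm in front of the hole centre (-x), the tray front 38 to 50 mm behind. It has 0 to 12 mm of unseen end play (about 1 N) to pull out before the tray follows.
- hook_center (a point): Draw hook, about 120 g: centre of its upright flat-sided wooden handle, 34 (x) x 30 (y) x 44 mm high; grip it across the 30 mm (y). z is up along the handle; the toe at the bottom points to the hook's -x. To pull, the toe points the way the tray comes out (hook axes parallel to the core box's).
- hook: The same hook; origin at the centre of the handle's underside, 22 mm below hook_center. From there a round brass shank, 8 mm diameter, axis 4 mm to +x of the handle's, goes down 30 mm to a toe 7 mm high, 8 mm wide. Shank and toe span x = -8 to +8 mm. Pulling, the shank's -x side, which lies on the handle's axis (x = 0), bears on the finger hole's -x edge, 12 mm from its centre.
- hook_foot (a point): Lower end of the hook's shank, at toe height: 4 mm to +x of the handle's axis and 26.5 mm below the handle's underside. The toe reaches 8 mm beyond the shank, to -x; 23 mm is free between the handle's underside and the toe's top.
- rest: Hook rest: dark wooden block fixed to the bench, 100 (x) x 75 (y) x 45 mm high, origin at the centre of its underside. In its centre a vertical through hole 26 (x) x 18 mm (y). The hook hangs in it with the handle's underside on the block's top, 45 mm above the bench, toe to the block's -x.
- weight: Cast iron weight block, dark, 90 x 60 x 40 mm with a small bow on top (54 mm in all), 1.8 kg, loose; origin at the centre of its underside. Leave alone.
- plug_center (a point): White porcelain core plug standing upright, 42 mm diameter at the foot, 48 mm high, loose and fragile; this point is its centre, 24 mm above the bench. Leave alone.
- spike_a: Brass draw spike lying flat along its x axis, 120 mm long, 8 mm high, loose; origin on its underside. Leave alone.
- spike_b: A second, equal brass draw spike. Leave alone.
Not all that is in view belongs to the job. What is meant by the hook is not black, blue or purple, and is the smaller of those in its own colour.

How it is judged:
By the outcome, as a careful person would: the job done as asked, in the order asked, and still so for the second after the job is handed in, with the robot touching nothing.
It also fails if it takes over 61 s, if anything falls off the work surface, if the arm or the gripper's body presses on something with over 40 N, if the wrist force passes 120 N, or if a joint passes its speed limit or range.

## Robot

A 6-joint arm with a two-finger parallel gripper is mounted at the origin on the work surface. World frame = base frame: x ahead of the robot, y to its left, z up, the work surface at z = 0. Lengths are in mm, angles in degrees, forces in N, time in s.
With the tool pointing down it reaches from about 350 to 850 mm from the base axis. Payload 8.1 kg.
Tool frame: the origin (TCP) lies at the very end of the fingers, on their centre line; the grasp point (between the pads) lies 19 mm behind it (r.grip_depth is the distance from the TCP to the grasp point, in mm); z points along the fingers, y is the direction in which the jaws open and shut (so a half turn about z gives the same grasp; the last joint's range is limited). The gripper opens to 85 mm and grips with 20 to 120 N. Pads are 22 mm wide; open, the fingers measure 114 mm over their backs; the gripper's body (76 mm by 85 mm) begins 54 mm behind the grasp point. The pads swing forward as they close: fully open they stand 13 mm farther back than shut.
Start: joints at [-79.034, 7.471, 85.268, -0, 87.261, -4.893], TCP at [163.988, -577.16, 231.292] pointing down, gripper open.
Joint ranges: [-169.43, 169.43], [-51.17, 129.36], [1.28, 143.12], [-76.62, 256.62], [0, 156.53], [-152.29, 152.29]. Speed limits (degrees/s): [136.94, 136.94, 159.86, 180, 180, 180].

## Interface

Orientations are given as [roll, pitch, yaw] about the fixed x, y, z axes, in that order (R = Rz(yaw) Ry(pitch) Rx(roll)).
In Python, from bench import status, viewer, hand_in, r gives the robot as it stands.
- The arm moves only by the shell command python3 -m crank 'ROWS' [OPENING] [FORCE]. ROWS is a JSON object of lists of equal length, an entry for each row: "slide": the shift along the tool's x, y, z in m, a list of three; "twist": the turn about the tool's z in rad. A call has 1 to 8 rows; each row shifts and turns the commanded pose from where the row before left it, along the tool's axes as they then stand; what a row does not reach is not made up. A row lasts 1/10 s, in which the tool goes at most 50 mm and 8.59 degrees, less where a joint would pass 70% of its speed; a pose out of reach is approached as far as the arm can. A call with a gripper value outside its range is refused whole. OPENING is the closure, from 0 (fully open) to 1 (shut), set as the call begins (- or left out, the last holds). The fingers move at their own pace and stop on an object; FORCE is the grip in N (left out, the last holds). Time passes only in rows, so rows that do not move let the fingers close. It gives the time, the measured TCP pose, the force and the opening at its end, in the units of the state.
- status.sense(): the state, without advancing time (a new reading comes with each control period).
- viewer.snapshot(name): name is "scene" or "top" or "wrist"; returns a dict with "img" (384x512x3 uint8, red, green, blue), "fx", "fy", "cx", "cy" (pixels), "R" (3x3) and "t" (3): a world point X has camera coordinates R X + t; the wrist camera has in their place "hand_eye" (4x4, takes a point from camera to tool coordinates, whose origin is the TCP and whose axes are the flange's). Camera axes: x right, y down, z forward; pixel columns grow to the right and rows downward; lengths in mm; the calibration is good to about 2 mm. A picture is of the moment at which its call begins: read the wrist's pose just before it. There is no depth.
- hand_in(): hands the job in, once; it reports no verdict.
The state is a dict: "time": time; "joint_pos": joint angles; "qd": joint speeds; "joint_efforts": joint torques, N m; "tool_pos": TCP position; "tcp_rot": TCP orientation; "ft_force": force on the tool from outside, world axes, zero at the start; "wrist_torque": the same for the moment, N m; "finger_gap": finger opening in mm.
Only numpy, scipy, OpenCV 4.12 (cv2) and the standard library are available. Lean on these libraries where they do the work, as an engineer would, in place of code of your own. Each camera call takes 0.05 s, during which the arm holds its last target.

## Working session

There is one attempt and no reset: what is moved stays moved. The work goes in short steps, Python scripts to look and compute and a shell command to move; the robot and the scene stay as the last step left them, time stands still between calls to the robot, and variables do not carry over. Pictures are saved under pics/ and viewed, and the job is handed in when it is done.

```bash
mkdir -p pics; ls; cat > h.py <<'E'
import numpy as np, cv2
from bench import status, viewer, r
def snap(n,fn=None):
    s=viewer.snapshot(n)
    if fn: cv2.imwrite('pics/'+fn,cv2.cvtColor(s['img'],cv2.COLOR_RGB2BGR))
    return s
def ray(s,u,v):
    R=np.array(s['R']);t=np.array(s['t'])
    d=R.T@np.array([(u-s['cx'])/s['fx'],(v-s['cy'])/s['fy'],1]);o=-R.T@t
    return o,d
def onz(s,u,v,z):
    o,d=ray(s,u,v);return o+d*(z-o[2])/d[2]
def proj(s,X):
    c=np.array(s['R'])@np.array(X,float)+np.array(s['t']);return [s['fx']*c[0]/c[2]+s['cx'],s['fy']*c[1]/c[2]+s['cy']]
E
python3 - <<'E'
from h import *
import pickle
for n in ['scene','top','wrist']:
    s=snap(n,n+'1.png'); pickle.dump(s,open(n+'1.pkl','wb'))
    print({k:v for k,v in s.items() if k!='img'})
print(status.sense())
E
```

```text
pics
{'fx': 391.50083544711555, 'fy': 391.50083544711555, 'cx': 249.40248031464088, 'cy': 197.18198102058963, 'R': array([[ 0.16559742,  0.98619187,  0.00175784],
       [ 0.7250851 , -0.12054486, -0.67802694],
       [-0.66845276,  0.1135541 , -0.73503495]]), 't': array([ -35.2942333 , -396.81735208, 1409.14139436])}
{'fx': 455.53769669016106, 'fy': 455.53769669016106, 'cx': 262.8863112568763, 'cy': 191.20198984369975, 'R': array([[-2.49258786e-02, -9.99689218e-01, -4.09974229e-04],
       [-9.97479076e-01,  2.48980230e-02, -6.64498352e-02],
       [ 6.64393913e-02, -1.24737981e-03, -9.97789683e-01]]), 't': array([ -36.71149397,  591.95399792, 1314.84080154])}
{'fx': 334.76895003907015, 'fy': 334.76895003907015, 'cx': 257.5647441922748, 'cy': 185.94361395261876, 'hand_eye': array([[-4.46591960e-04, -9.58232252e-01, -2.85990824e-01,
         7.30643074e+01],
       [ 9.99999898e-01, -4.48502187e-04, -5.88223538e-05,
        -7.92948327e-01],
       [-7.19020336e-05, -2.85990821e-01,  9.58232354e-01,
        -1.41868402e+02],
       [ 0.00000000e+00,  0.00000000e+00,  0.00000000e+00,
         1.00000000e+00]])}
{'time': 0.15, 'joint_pos': array([-7.90346075e+01,  7.50782798e+00,  8.53155149e+01,  2.75028395e-03,
        8.72599939e+01, -4.89184130e+00]), 'qd': array([ 0.10474297, -0.14273046, -0.21927104,  0.01214787, -0.01941514,
       -0.00930386]), 'joint_efforts': array([ 2.22531153e-04, -5.70064831e+01, -5.01158416e+01, -8.60898672e-05,
        9.62523889e-03,  2.98921702e-05]), 'tool_pos': array([ 163.91566199, -576.74126232,  230.45221992]), 'tcp_rot': array([-1.79917201e+02, -9.84348487e-03,  1.58570932e+01]), 'ft_force': array([-0.34963343,  0.75638858,  0.56661609]), 'wrist_torque': array([-0.00521934, -0.00830772,  0.024564  ]), 'finger_gap': 85.34204978129578}
```

View pics/scene1.png

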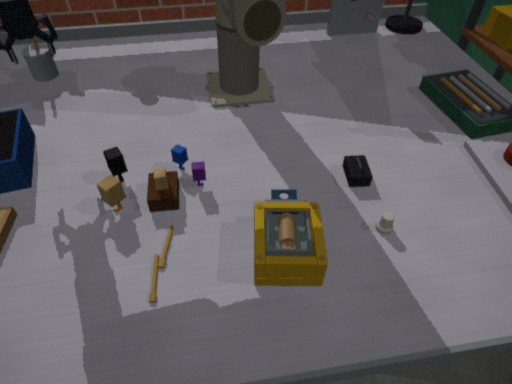

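View pics/top1.png

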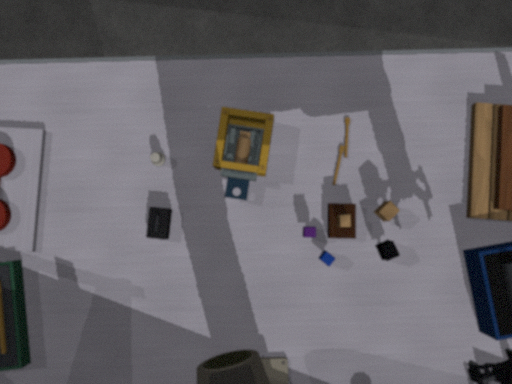

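View pics/wrist1.png

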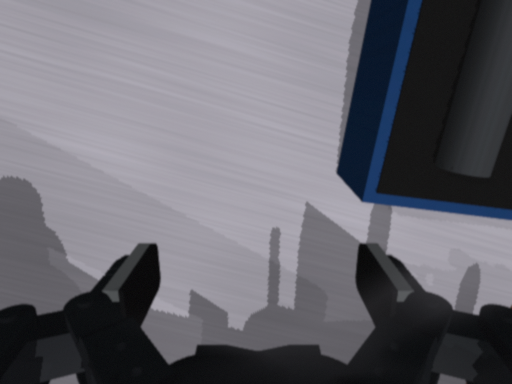

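Candidate hooks:
- wooden one in the rest: scene (161,178), top (345,221)
- wooden one outside the rest: scene (111,190), top (387,211)
- black: top (387,250)
- blue: top (327,258)
- purple: top (309,231)

The job's hook should be the smaller wooden one, standing in the rest. I'll enlarge crops to confirm.

```bash
python3 - <<'E'
import pickle,cv2,numpy as np
s=pickle.load(open('scene1.pkl','rb'))['img'];t=pickle.load(open('top1.pkl','rb'))['img']
f=lambda i,x,y,w,h,k:cv2.resize(i[y:y+h,x:x+w],None,fx=k,fy=k,interpolation=cv2.INTER_CUBIC)
a=f(s,90,135,130,100,3);b=f(t,290,170,130,100,3)
c=f(s,240,180,130,100,3);d=f(t,200,100,130,110,3)[:300]
m=np.vstack([np.hstack([a,b]),np.hstack([c,d])])
cv2.imwrite('pics/crop1.png',cv2.cvtColor(m,cv2.COLOR_RGB2BGR))
E
```

```text
(no output)
```

View pics/crop1.png

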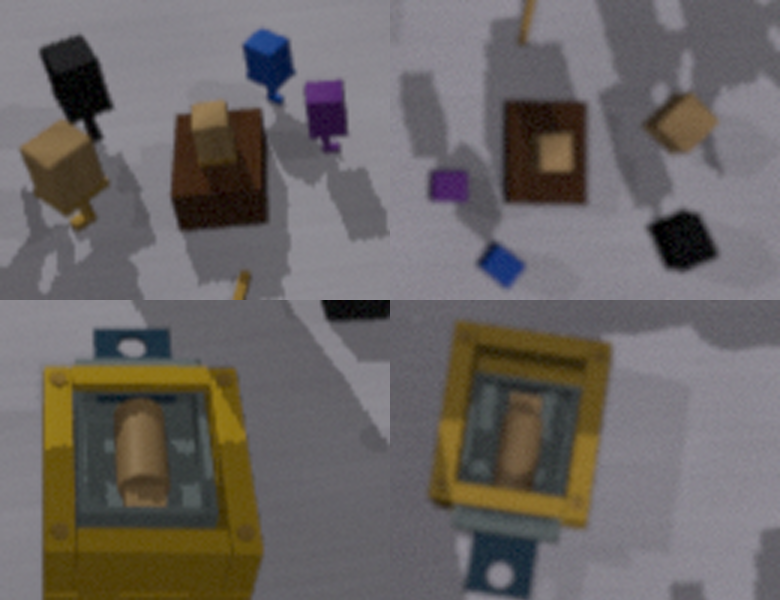

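Confirmed: the hook in the rest is the smaller wooden one; the loose wooden one is clearly bigger. Next I'll measure positions.

```bash
python3 - <<'E'
from h import *
import pickle
S=pickle.load(open('scene1.pkl','rb'));T=pickle.load(open('top1.pkl','rb'))
np.set_printoptions(precision=1,suppress=True)
def blob(s,m,win,minA=30):
    x,y,w,h=win
    M=np.zeros(m.shape,np.uint8);M[y:y+h,x:x+w]=m[y:y+h,x:x+w]*255
    c,_=cv2.findContours(M,cv2.RETR_EXTERNAL,cv2.CHAIN_APPROX_NONE)
    c=max(c,key=cv2.contourArea);return c
hs=cv2.cvtColor(T['img'],cv2.COLOR_RGB2HSV)
for n,(x,y) in dict(hook=(345,221),big=(387,211),rest=(333,210),black=(387,250),blue=(327,258),purple=(309,231),yellow=(223,140),tongue=(230,193),tray=(237,176),plug=(157,157)).items(): print(n,T['img'][y,x],hs[y,x])
# rest dark block mask in top
V=hs[...,2].astype(int);H=hs[...,0];Sa=hs[...,1]
im=T['img'].astype(int)
rest=((im[...,0]-im[...,2])>15)
c=blob(T,rest,(322,196,40,50));rr=cv2.minAreaRect(c);print('rest',rr)
bx=cv2.boxPoints(rr);print(np.array([onz(T,u,v,45) for u,v in bx]),onz(T,*rr[0],45))
hk=((im[...,0]-im[...,2])>25)&(im[...,0]>120)
c=blob(T,hk,(330,205,25,30));rr=cv2.minAreaRect(c);print('hook',rr)
bx=cv2.boxPoints(rr);print(np.array([onz(T,u,v,89) for u,v in bx]),onz(T,*rr[0],89))
c=blob(T,((im[...,0]-im[...,2])>25),(370,195,40,35));print('big',np.array([onz(T,*p[0],80) for p in c])[:, :2].min(0),np.array([onz(T,*p[0],80) for p in c])[:, :2].max(0))
yl=(H>18)&(H<30)&(Sa>150)
c=blob(T,yl,(205,95,80,90));rr=cv2.minAreaRect(c);print('box',rr,cv2.contourArea(c))
ap=cv2.approxPolyDP(cv2.convexHull(c),4,True)[:,0];print(ap.tolist(),np.array([onz(T,u,v,90) for u,v in ap]))
# hole
to=(V<110)&(Sa>110)&(H>90)
c=blob(T,to,(220,170,35,35));rr=cv2.minAreaRect(c);print('tongue',rr,[onz(T,u,v,50) for u,v in cv2.boxPoints(rr)])
reg=np.zeros_like(to);cv2.fillPoly(m:=reg.astype(np.uint8),[c],1)
hm=(m>0)&~to;hm=cv2.morphologyEx(hm.astype(np.uint8),cv2.MORPH_OPEN,np.ones((2,2)))
M=cv2.moments(hm,True);u,v=M['m10']/M['m00'],M['m01']/M['m00'];print('hole',u,v,M['m00'],onz(T,u,v,50))
E
```

```text
hook [134 107  75] [ 16 112 134]
big [120  95  67] [ 16 113 120]
rest [49 35 31] [ 7 94 49]
black [17 21 24] [103  74  24]
blue [ 30  56 120] [111 191 120]
purple [72 34 99] [138 167  99]
yellow [118  95  36] [ 22 177 118]
tongue [31 47 59] [103 121  59]
tray [81 88 91] [99 28 91]
plug [148 142 137] [ 14  19 148]
rest ((341.5, 220.5), (33.0, 25.0), 90.0)
[[ 547.7 -240.1   45. ]
 [ 545.9 -311.8   45. ]
 [ 451.7 -308.2   45. ]
 [ 453.5 -236.8   45. ]] [ 499.6 -274.2   45. ]
hook ((345.0, 220.5), (8.0, 9.0), 0.0)
[[ 487.3 -264.8   89. ]
 [ 512.1 -265.7   89. ]
 [ 511.6 -287.8   89. ]
 [ 486.7 -286.9   89. ]] [ 499.4 -276.3   89. ]
big [ 500.4 -426.9] [ 550.6 -365.2]
box ((242.98516845703125, 140.85150146484375), (51.37957763671875, 60.38125991821289), 8.32564926147461) 2913.5
[[223, 108], [272, 116], [263, 174], [214, 165]] [[823.1  54.8  90. ]
 [796.9 -82.2  90. ]
 [634.1 -52.9  90. ]
 [662.7  82.9  90. ]]
tongue ((236.8150177001953, 187.7023162841797), (19.007150650024414, 17.41054916381836), 8.746161460876465) [array([581. ,  54.1,  50. ]), array([630.2,  45.5,  50. ]), array([620.6,  -8.2,  50. ]), array([571.4,   0.5,  50. ])]Traceback (most recent call last):
  File "<stdin>", line 30, in <module>
ZeroDivisionError: float division by zero
```

```bash
python3 -m crank '{"slide":[[0,0,0],[0,0,0],[0.037,-0.033,0],[0.037,-0.033,0],[0.037,-0.033,0],[0.037,-0.033,0],[0.037,-0.033,0],[0.037,-0.033,0]],"twist":[0.1384,0.1384,0,0,0,0,0,0]}'
```

```text
time: 0.95
tool_pos: [387.1, -377.5, 231.1]
tcp_rot: [-180.0, 0.0, -0.0]
ft_force: [1.5, -1.5, 0.6]
finger_gap: 85.6
```

```bash
python3 -m crank '{"slide":[[0.036,-0.033,0],[0.036,-0.033,0],[0.036,-0.033,0],[0,0,0],[0,0,0]],"twist":[0,0,0,0,0]}' 0.35
cat >> h.py <<'E'
def wsnap(fn=None):
    st=status.sense(); s=snap('wrist',fn)
    from scipy.spatial.transform import Rotation as Ro
    Rt=Ro.from_euler('xyz',st['tcp_rot'],degrees=True).as_matrix();p=np.array(st['tool_pos'])
    he=np.array(s['hand_eye']);Rc=Rt@he[:3,:3];tc=Rt@he[:3,3]+p
    s['R']=Rc.T;s['t']=-Rc.T@tc
    return s
E
python3 - <<'E'
from h import *;import pickle
s=wsnap('w2.png');pickle.dump(s,open('w2.pkl','wb'));print(status.sense()['tool_pos'])
E
```

```text
time: 1.45
tool_pos: [494.5, -279.0, 230.8]
tcp_rot: [-180.0, 0.1, 0.2]
ft_force: [-0.8, 0.4, -0.4]
finger_gap: 55.7
[ 493.80273498 -279.96409185  230.85102059]
```

View pics/w2.png

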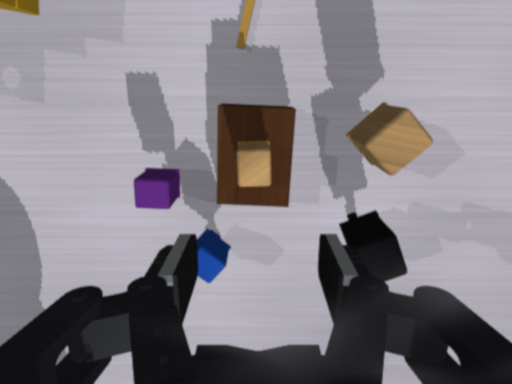

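The wrist view shows the rest at about (218–295, 103–206) with the tan handle at (237–271, 142–187). The big wooden hook at (390,138) and the black one at (372,245) stay to the side.

```bash
python3 - <<'E'
from h import *;import pickle
np.set_printoptions(precision=1,suppress=True)
s=pickle.load(open('w2.pkl','rb'));im=s['img'].astype(int)
d=im[...,0]-im[...,2]
def quad(m,win,zs):
    x,y,w,h=win;M=np.zeros(m.shape,np.uint8);M[y:y+h,x:x+w]=m[y:y+h,x:x+w]*255
    c=max(cv2.findContours(M,cv2.RETR_EXTERNAL,cv2.CHAIN_APPROX_NONE)[0],key=cv2.contourArea)
    h=cv2.convexHull(c);p=cv2.approxPolyDP(h,4,True)[:,0];print(p.tolist())
    w=np.array([onz(s,u,v,zs)[:2] for u,v in c[:,0]],np.float32);rr=cv2.minAreaRect(w);print(rr)
    wp=np.array([onz(s,u,v,zs)[:2] for u,v in p]);print(wp)
quad(d>12,(205,90,100,130),45)
print(im[165,250],im[145,250],im[180,265],im[185,240],im[115,260])
quad((d>25)&(im[...,0]>90),(228,132,50,62),89)
quad((d>25)&(im[...,0]>130),(228,132,50,62),89)
big=cv2.resize(s['img'][90:220,200:310],None,fx=5,fy=5,interpolation=cv2.INTER_CUBIC)[:600]
cv2.imwrite('pics/w2c.png',cv2.cvtColor(big,cv2.COLOR_RGB2BGR))
E
```

```text
[[218, 105], [295, 110], [287, 206], [217, 203]]
((499.076171875, -274.584228515625), (74.59093475341797, 100.58011627197266), 87.64360046386719)
[[ 549.8 -240.2]
 [ 545.3 -313.7]
 [ 447.7 -308.8]
 [ 450.8 -236.1]]
[174 139  95] [73 58 39] [184 148  99] [163 130  87] [46 27 17]
[[269, 149], [270, 185], [239, 186], [237, 151]]
((498.9859619140625, -274.7898864746094), (34.73379135131836, 29.93536949157715), 0.8018700480461121)
[[ 515.6 -287.8]
 [ 483.5 -289.1]
 [ 482.5 -261.7]
 [ 513.8 -260.4]]
[[269, 151], [270, 183], [239, 185], [238, 153]]
((498.1805725097656, -274.9370422363281), (31.334136962890625, 28.195585250854492), 0.14893284440040588)
[[ 513.9 -287.8]
 [ 485.3 -289.1]
 [ 483.4 -261.7]
 [ 512.1 -261.2]]
```

View pics/w2c.png

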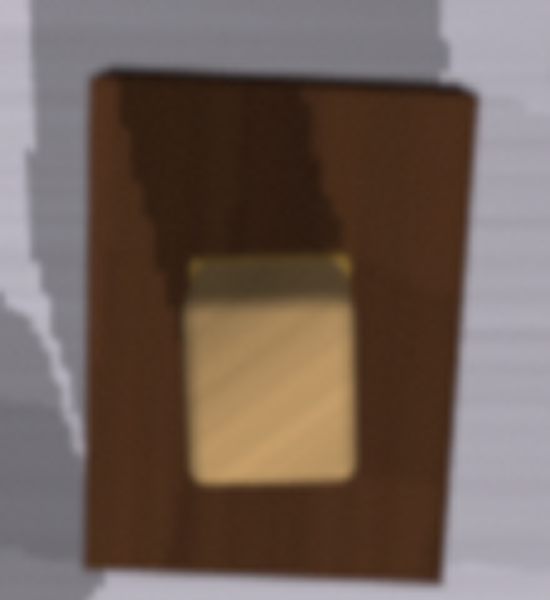

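```bash
python3 -m crank '{"slide":[[0.005,-0.0055,0.02],[0,0,0.04],[0,0,0.04],[0,0,0.04],[0,0,0.025],[0,0,0.01],[0,0,0.005],[0,0,0]],"twist":[0,0,0,0,0,0,0,0]}'
```

```text
time: 2.3
tool_pos: [499.0, -275.6, 52.0]
tcp_rot: [180.0, -0.0, -0.1]
ft_force: [0.1, -0.0, 0.8]
finger_gap: 55.3
```

```bash
python3 - <<'E'
from h import *
print(status.sense()['tool_pos'],status.sense()['ft_force']);snap('scene','s3.png');s=wsnap('w3.png')
E
```

```text
[ 498.99253429 -275.57206654   51.97101328] [ 0.12742535 -0.02869198  0.82903842]
```

View pics/w3.png

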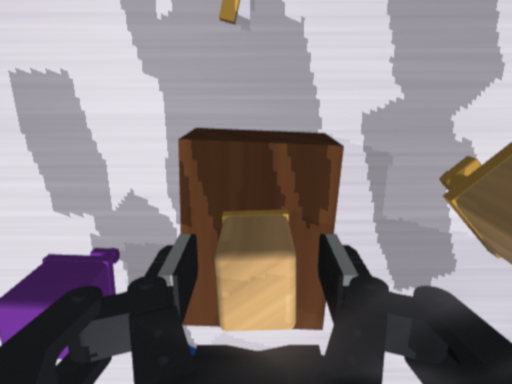

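The handle at (217–295) sits centred between the pads at (195–320), clear of the purple hook. Closing now.

```bash
python3 -m crank '{"slide":[[0,0,0],[0,0,0],[0,0,0],[0,0,0],[0,0,0],[0,0,0]],"twist":[0,0,0,0,0,0]}' 1 100
```

```text
time: 3.0
tool_pos: [500.1, -275.3, 53.1]
tcp_rot: [179.9, -0.1, 0.0]
ft_force: [-0.7, 0.7, 6.8]
finger_gap: 29.0
```

```bash
python3 -m crank '{"slide":[[0,0,-0.015],[0,0,-0.035],[0,0,-0.05],[0,0,-0.05],[0,-0.025,0],[0.005,-0.05,0],[0.01,-0.05,0],[0.01,-0.05,0]],"twist":[0,0,0,0,0,0,0,0]}'
python3 -m crank '{"slide":[[0.006,-0.05,0],[0,-0.05,0],[0,-0.024,0],[0,0,0],[0,0,0],[0,0,0]],"twist":[0,0,0,0.089,0.089,0]}'
python3 - <<'E'
from h import *;import pickle
s=wsnap('w4.png');pickle.dump(s,open('w4.pkl','wb'));st=status.sense();print(st['tool_pos'],st['tcp_rot'],st['ft_force'],st['finger_gap'])
E
```

```text
time: 3.8
tool_pos: [523.4, -100.3, 202.4]
tcp_rot: [180.0, -0.0, -0.1]
ft_force: [1.7, 0.0, -2.3]
finger_gap: 29.2
time: 4.4
tool_pos: [529.3, 22.3, 202.0]
tcp_rot: [-180.0, -0.0, -10.2]
ft_force: [-0.6, 0.2, -1.7]
finger_gap: 28.9
[529.40618851  22.00548087 201.92167061] [-1.79998680e+02 -1.53032363e-02 -1.00701608e+01] [-0.2021132  -0.24816946 -1.53809415] 29.21813165690432
```

View pics/w4.png

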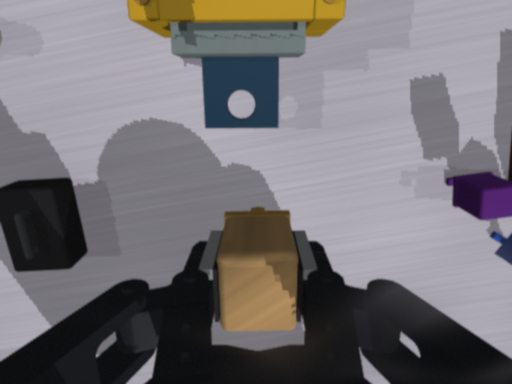

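The hook is held, and the finger hole shows at about (241,104) with the tongue spanning (203–279, 57–128).

```bash
python3 - <<'E'
from h import *;import pickle
np.set_printoptions(precision=1,suppress=True)
s=pickle.load(open('w4.pkl','rb'));im=s['img'];hs=cv2.cvtColor(im,cv2.COLOR_RGB2HSV)
print(im[70,240],im[104,241],hs[70,240],hs[40,240],hs[104,241])
m=((hs[...,1]>120)&(hs[...,2]<130)&(hs[...,0]>90)).astype(np.uint8)*255
M=np.zeros_like(m);M[50:140,190:290]=m[50:140,190:290]
c,h=cv2.findContours(M,cv2.RETR_CCOMP,cv2.CHAIN_APPROX_NONE)
for k,cc in enumerate(c):
    if cv2.contourArea(cc)>150:
        w=np.array([onz(s,u,v,50)[:2] for u,v in cc[:,0]],np.float32)
        print(h[0][k],cv2.contourArea(cc),cv2.minAreaRect(w),cv2.boundingRect(cc))
        if h[0][k][3]>=0: print('ell',cv2.fitEllipse(w))
# box front top edge
y=((hs[...,0]>18)&(hs[...,0]<30)&(hs[...,1]>150)).astype(np.uint8)
for u in (150,160,310,320): print(u,np.where(y[:60,u])[0].max())
for p in [(130,21),(344,20),(172,55),(304,53),(203,57),(279,57),(205,128),(279,128)]: print(p,onz(s,*p,50),onz(s,*p,90))
E
```

```text
[35 59 77] [170 168 177] [103 139  77] [ 90  21 121] [127  13 177]
[-1 -1  1 -1] 4818.0 ((598.3229370117188, 25.250030517578125), (61.291751861572266, 56.10292053222656), 80.27835083007812) (203, 57, 75, 70)
[-1 -1 -1  0] 804.5 ((589.0795288085938, 26.51889419555664), (27.219894409179688, 27.00456428527832), 34.616188049316406) (225, 87, 33, 34)
ell ((588.9631958007812, 26.62491798400879), (26.893327713012695, 27.06788444519043), 87.874267578125)
150 28
160 33
310 35
320 34
(130, 21) [668.1 101.6  50. ] [659.   89.2  90. ]
(344, 20) [638.4 -66.6  50. ] [633.3 -56.2  90. ]
(172, 55) [637.5  74.9  50. ] [632.5  66.1  90. ]
(304, 53) [619.8 -31.8  50. ] [617.2 -26.1  90. ]
(203, 57) [631.5  50.3  50. ] [627.3  44.8  90. ]
(279, 57) [620.4 -11.2  50. ] [617.7  -8.3  90. ]
(205, 128) [574.7  61.5  50. ] [578.3  54.5  90. ]
(279, 128) [563.2  -1.9  50. ] [568.4  -0.3  90. ]
```

```bash
python3 - <<'E'
from h import *;import pickle
np.set_printoptions(precision=1,suppress=True)
for n,(x,y,w,h) in dict(scene=(272,188,26,12),top=(226,182,22,18)).items():
    s=pickle.load(open(n+'1.pkl','rb'));g=cv2.cvtColor(s['img'],cv2.COLOR_RGB2GRAY).astype(float)
    p=g[y:y+h,x:x+w];print(p.astype(int))
    wt=np.clip(p-75,0,None)
    # keep blob comp
    n_,lab,stt,cen=cv2.connectedComponentsWithStats((wt>0).astype(np.uint8))
    print(stt,cen)
    for k in range(1,n_):
        W=wt*(lab==k);vv,uu=np.mgrid[y:y+h,x:x+w];u=(W*uu).sum()/W.sum();v=(W*vv).sum()/W.sum();print(n,k,stt[k][4],u,v,onz(s,u,v,50))
E
```

```text
[[131 132 130 130 131 132 129 129 130 131 129 132 132 130 132 130 122  98
   93  94  97  95  93  95  94 101]
 [102 105 100 101 101 104 101 102 105 102 103 103 105 100 102 105  97  80
   78  76  74  77  77  74  83  98]
 [ 56  56  55  57  54  54  55  53  55  56  57  52  54  53  54  55  53  52
   49  47  49  47  48  51  72  98]
 [ 47  44  38  47  46  47  44  44  39  38  38  37  37  39  41  43  46  44
   42  42  40  41  43  44  68  99]
 [ 49  43  42  46  42  47  43  38  39  42  47  52  51  47  38  37  40  41
   43  40  41  44  41  48  63  98]
 [ 46  46  45  47  45  43  48  45  69  92  99  97 101  96  74  54  44  45
   42  44  43  45  44  48  63  97]
 [ 48  46  43  44  45  44  49  63 109 133 135 135 134 133 118  92  53  43
   42  42  47  45  42  45  61  97]
 [ 47  47  45  46  42  45  52  89 130 137 139 136 138 136 135 128  75  45
   41  46  43  44  45  43  61  96]
 [ 55  38  43  42  47  44  54  90 123 135 137 139 139 137 137 130  87  48
   48  48  43  46  44  48  61  93]
 [ 52  46  44  43  43  48  45  59  92 121 132 135 134 136 135 120  82  48
   44  45  45  44  43  49  58  89]
 [ 56  51 
[... 2188 characters left out ...]
 73  71  64  59  60  54  54  49  38  46  44  42
   44  44  70  98]
 [124 130 125 119 116 110 105 100  94  91  84  86  78  71  65  56  52  57
   50  59  78 105]
 [134 140 138 135 137 129 130 130 127 123 117 116 109 103  97  90  81  78
   67  69  88 107]]
[[  0   0  22  18 274]
 [  0   0   2   7   8]
 [  6   5   9   9  67]
 [ 20  10   2   8  10]
 [  0  15  18   3  37]] [[11.   7.2]
 [ 0.1  2.6]
 [10.1  9.2]
 [20.8 14.1]
 [ 6.6 16.3]]
top 1 8 226.02068965517242 183.98620689655172 [612.2  53.7  50. ]
top 2 67 236.18335251246643 191.31645569620252 [590.4  25.   50. ]
top 3 10 246.8993710691824 196.9433962264151 [573.5  -5.3  50. ]
top 4 37 231.15201900237528 198.51623119556612 [570.1  39.8  50. ]
```

```bash
python3 -m crank '{"slide":[[0.005,-0.004,0.02],[0.005,-0.005,0.03],[0.005,-0.004,0.022],[0,0,0],[0,0,0]],"twist":[0,0,0,0,0]}'
python3 - <<'E'
from h import *;import pickle
np.set_printoptions(precision=1,suppress=True)
s=wsnap('w5.png');pickle.dump(s,open('w5.pkl','wb'));st=status.sense();print(st['tool_pos'],st['tcp_rot'],st['ft_force'])
im=s['img'];hs=cv2.cvtColor(im,cv2.COLOR_RGB2HSV)
m=((hs[...,1]>110)&(hs[...,2]<130)&(hs[...,0]>90)).astype(np.uint8)*255
c,h=cv2.findContours(m,cv2.RETR_CCOMP,cv2.CHAIN_APPROX_NONE)
for k,cc in enumerate(c):
    if cv2.contourArea(cc)>400:
        w=np.array([onz(s,u,v,50)[:2] for u,v in cc[:,0]],np.float32)
        print(h[0][k],cv2.contourArea(cc),cv2.minAreaRect(w),cv2.boundingRect(cc))
        if h[0][k][3]>=0: print('ell',cv2.fitEllipse(w),cv2.fitEllipse(cc))
E
```

```text
time: 4.95
tool_pos: [546.3, 31.7, 129.6]
tcp_rot: [180.0, 0.1, -10.1]
ft_force: [0.8, 0.1, -1.9]
finger_gap: 28.9
[547.   31.6 130.6] [-180.    -0.1  -10.2] [ 0.6 -0.3 -2. ]
[-1  0  2 -1] 8293.5 ((598.864990234375, 25.214195251464844), (62.25076675415039, 56.24842834472656), 79.84508514404297) (205, 72, 99, 89)
[-1 -1 -1  1] 1204.5 ((589.8019409179688, 26.768739700317383), (25.764204025268555, 25.56398582458496), 79.84506225585938) (235, 112, 40, 40)
ell ((589.7210083007812, 26.83536720275879), (25.63188934326172, 25.87287712097168), 128.6697540283203) ((254.40045166015625, 131.6350860595703), (38.948734283447266, 39.43821716308594), 142.12986755371094)
```

View pics/w5.png

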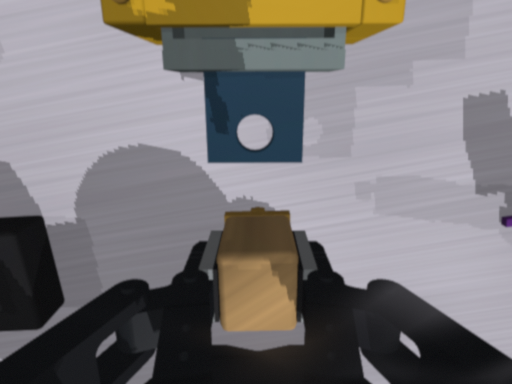

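```bash
python3 - <<'E'
from h import *;import pickle
np.set_printoptions(precision=1,suppress=True)
s=pickle.load(open('w5.pkl','rb'));he=np.array(s['hand_eye'])
def pt(p):
    c=he[:3,:3].T@(np.array(p)-he[:3,3]);return np.array([s['fx']*c[0]/c[2]+s['cx'],s['fy']*c[1]/c[2]+s['cy']])
for off in (6.5,8): 
  for x in (-17,17):
    print(off,x,'top',pt([x,-15,off-44]),pt([x,15,off-44]),'bot',pt([x,-15,off]),pt([x,15,off]))
  print('shank',pt([8,-4,off+30]),pt([8,4,off+30]),pt([8,4,off]))
b=cv2.resize(s['img'][195:345,200:315],None,fx=5,fy=5,interpolation=cv2.INTER_CUBIC)[:600]
b=cv2.resize(s['img'][195:345,200:315],None,fx=4,fy=4,interpolation=cv2.INTER_CUBIC)
cv2.imwrite('pics/w5c.png',cv2.cvtColor(b,cv2.COLOR_RGB2BGR))
E
```

```text
6.5 -17 top [219.8 335.4] [299.7 335.4] bot [229.3 272.8] [289.1 272.7]
6.5 17 top [216.6 253.9] [303.2 253.9] bot [227.5 209.1] [291.1 209.1]
shank [252.  205.4] [266.1 205.4] [267.6 226.7]
8 -17 top [220.2 332.6] [299.2 332.6] bot [229.5 271.2] [288.9 271.2]
8 17 top [217.1 251.8] [302.6 251.8] bot [227.8 208. ] [290.8 208. ]
shank [252.  204.5] [266.  204.5] [267.5 225.5]
```

View pics/w5c.png

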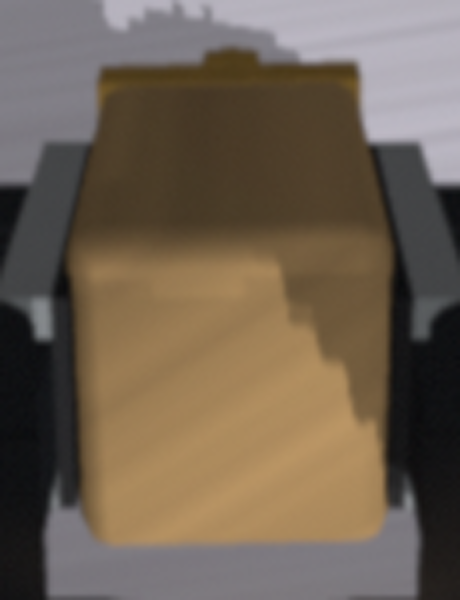

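```bash
python3 -m crank '{"slide":[[0.012,-0.001,0],[0.02,-0.001,0.01],[0.0115,0,0.013],[0,0,0.012],[0,0,0],[0,0,0]],"twist":[0,0,0,0,0,0]}'
python3 - <<'E'
from h import *;import pickle
np.set_printoptions(precision=1,suppress=True)
s=wsnap('w6.png');pickle.dump(s,open('w6.pkl','wb'));st=status.sense();print(st['tool_pos'],st['tcp_rot'],st['ft_force'])
b=cv2.resize(s['img'][120:280,160:360],None,fx=3.7,fy=3.7,interpolation=cv2.INTER_CUBIC)
cv2.imwrite('pics/w6c.png',cv2.cvtColor(b,cv2.COLOR_RGB2BGR))
s=snap('scene');b=cv2.resize(s['img'][150:270,220:350],None,fx=5,fy=5,interpolation=cv2.INTER_CUBIC)
cv2.imwrite('pics/s6c.png',cv2.cvtColor(b,cv2.COLOR_RGB2BGR))
E
```

```text
time: 5.6
tool_pos: [589.3, 26.2, 94.8]
tcp_rot: [180.0, 0.0, -10.2]
ft_force: [0.4, -0.0, -1.4]
finger_gap: 28.9
[589.7  26.2  95.2] [-180.    -0.   -10.2] [ 0.6 -1.  -1.2]
```

View pics/w6c.png

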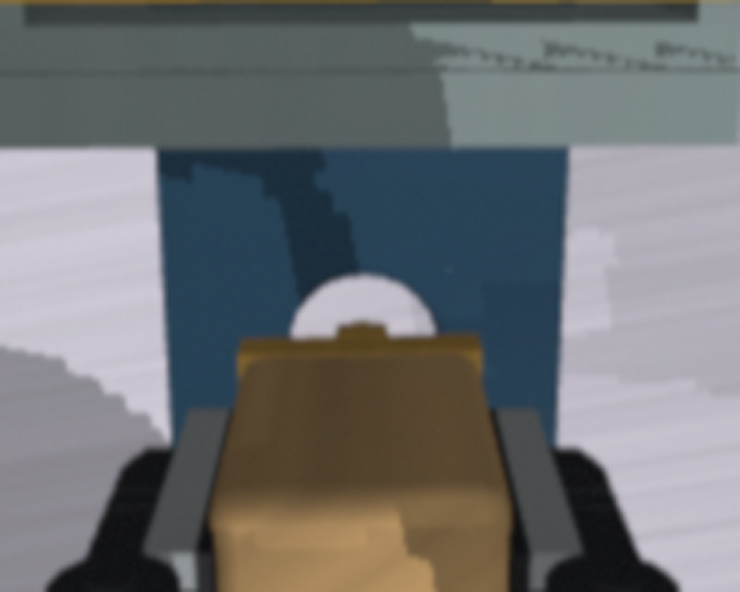

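View pics/s6c.png

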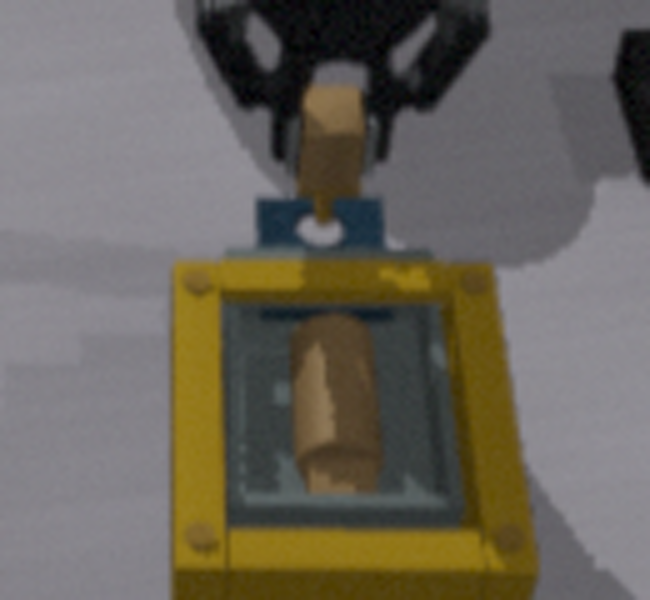

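```bash
python3 - <<'E'
from h import *;import pickle
np.set_printoptions(precision=1,suppress=True)
s=pickle.load(open('w6.pkl','rb'))
ex=np.array([np.cos(np.radians(-10.1)),np.sin(np.radians(-10.1))]);ey=np.array([-ex[1],ex[0]])
f=lambda u,v:(160+(u+.5)/3.7-.5,120+(v+.5)/3.7-.5)
def q(n,p,z):
    X=onz(s,*f(*p),z)[:2];print(n,X,'along box',X@ex,X@ey)
q('far edge',(365,272),50);q('hole L',(291,335),50);q('hole R',(437,335),50)
for z in (56,57,58): q('shank tip',(362,323),z)
q('tongue L',(164,300),50);q('tongue R',(562,300),50)
im=s['img'];print(np.array([589.7,26.2])@ex,np.array([589.7,26.2])@ey)
E
```

```text
far edge [601.7  24.4] along box 588.1240544188157 129.5210291355595
hole L [593.4  38. ] along box 577.509649620246 141.42972845212904
hole R [589.2  14.9] along box 577.4650542122104 117.96312337022363
shank tip [595.5  26. ] along box 581.750285410299 130.0061351145412
shank tip [595.9  25.9] along box 582.1187552495891 130.00490583105164
shank tip [596.3  25.8] along box 582.4872250888792 130.0036765475621
tongue L [602.8  56.7] along box 583.498037985792 161.55884242318893
tongue R [591.5  -5.7] along box 583.377088738428 98.1356697357173
575.9669170073153 129.20774169177503
```

```bash
python3 -m crank '{"slide":[[0.0015,0,0],[0,0,0.004],[0,0,0.003],[0,0,0.003],[0,0,0.002],[0,0,0]],"twist":[0,0,0,0,0,0]}'
```

```text
time: 6.3
tool_pos: [590.8, 26.0, 81.6]
tcp_rot: [180.0, 0.1, -10.2]
ft_force: [0.0, -0.5, -2.0]
finger_gap: 29.0
```

```bash
python3 -m crank '{"slide":[[0,0,0.003],[0,0,0.003],[0,0,0.003],[0,0,0.003],[0,0,0.003],[0,0,0.001],[0,0,0]],"twist":[0,0,0,0,0,0,0]}'
python3 - <<'E'
from h import *
st=status.sense();print(st['tool_pos'],st['ft_force'])
s=wsnap()
b=cv2.resize(s['img'][120:280,160:360],None,fx=3.7,fy=3.7,interpolation=cv2.INTER_CUBIC)
cv2.imwrite('pics/w7c.png',cv2.cvtColor(b,cv2.COLOR_RGB2BGR))
E
```

```text
time: 7.0
tool_pos: [591.0, 26.0, 66.0]
tcp_rot: [180.0, 0.0, -10.2]
ft_force: [-0.7, -0.9, -1.9]
finger_gap: 29.2
[591.03839108  25.96197852  65.9748335 ] [-0.66840925 -0.87622769 -1.94746532]
```

View pics/w7c.png

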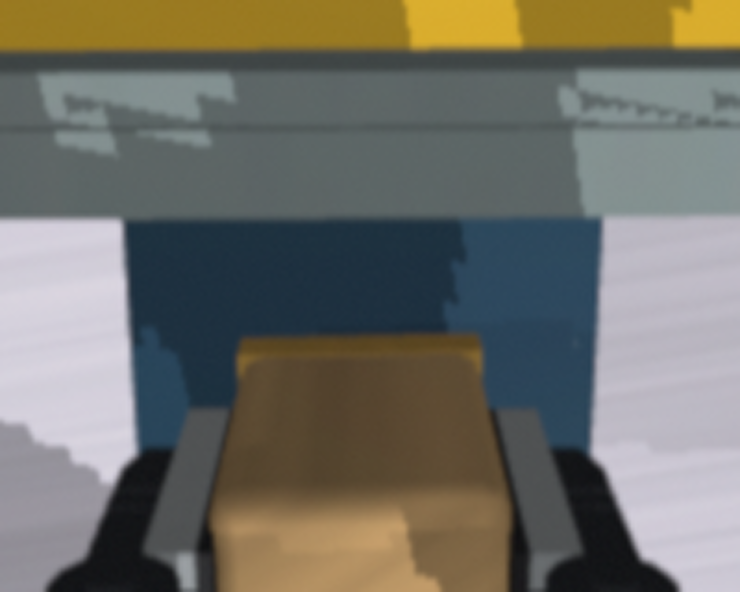

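The hook is in the hole, with its handle about 8 mm above the tongue and no contact force. I'll pull gently.

```bash
python3 -m crank '{"slide":[[-0.003,0,0],[-0.003,0,0],[-0.003,0,0],[-0.002,0,0],[-0.002,0,0],[-0.002,0,0],[-0.002,0,0],[-0.002,0,0]],"twist":[0,0,0,0,0,0,0,0]}'
python3 -m crank '{"slide":[[-0.002,0,0],[-0.002,0,0],[-0.002,0,0],[-0.002,0,0],[-0.002,0,0],[-0.002,0,0],[-0.002,0,0],[-0.002,0,0]],"twist":[0,0,0,0,0,0,0,0]}'
```

```text
time: 7.85
tool_pos: [572.5, 29.3, 66.4]
tcp_rot: [-180.0, -0.0, -10.2]
ft_force: [0.6, 0.4, -2.3]
finger_gap: 28.5
time: 8.65
tool_pos: [556.8, 32.1, 66.4]
tcp_rot: [180.0, -0.0, -10.2]
ft_force: [3.5, -1.3, -3.0]
finger_gap: 28.9
```

```bash
python3 -m crank '{"slide":[[-0.002,0,0],[-0.002,0,0],[-0.002,0,0],[-0.002,0,0],[-0.002,0,0],[-0.002,0,0],[-0.002,0,0],[-0.002,0,0]],"twist":[0,0,0,0,0,0,0,0]}'
python3 -m crank '{"slide":[[-0.002,0,0],[-0.002,0,0],[-0.002,0,0],[-0.002,0,0],[-0.002,0,0],[-0.002,0,0],[-0.002,0,0],[-0.002,0,0]],"twist":[0,0,0,0,0,0,0,0]}'
python3 -m crank '{"slide":[[-0.002,0,0],[-0.002,0,0],[-0.002,0,0],[-0.002,0,0],[-0.002,0,0],[-0.002,0,0],[-0.001,0,0],[0,0,0]],"twist":[0,0,0,0,0,0,0,0]}'
```

```text
time: 9.45
tool_pos: [540.9, 34.9, 66.3]
tcp_rot: [180.0, -0.0, -10.2]
ft_force: [4.4, -2.0, -1.2]
finger_gap: 29.0
time: 10.25
tool_pos: [525.1, 37.7, 66.3]
tcp_rot: [180.0, -0.0, -10.2]
ft_force: [3.6, -3.4, -0.9]
finger_gap: 28.9
time: 11.05
tool_pos: [512.2, 40.3, 66.3]
tcp_rot: [-180.0, 0.0, -10.2]
ft_force: [2.7, -3.2, -1.3]
finger_gap: 28.7
```

```bash
python3 - <<'E'
from h import *
st=status.sense();print(st['tool_pos'],st['ft_force'],st['wrist_torque'])
s=wsnap()
b=cv2.resize(s['img'][20:280,100:420],None,fx=2.3,fy=2.3,interpolation=cv2.INTER_CUBIC)
cv2.imwrite('pics/w8c.png',cv2.cvtColor(b,cv2.COLOR_RGB2BGR))
E
```

```text
[512.24636459  40.27702476  66.25514231] [ 2.65336893 -3.18337457 -1.25015652] [-0.425822   -0.54614134 -0.02231239]
```

View pics/w8c.png

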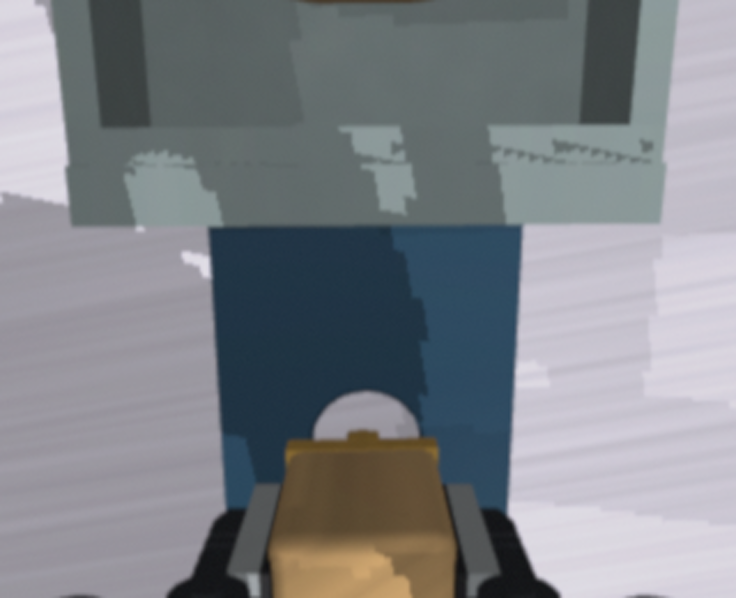

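The tray follows the hook. The shank sits about 1 mm left of the hole centre, so I'll correct sideways a little as I approach the stop.

```bash
python3 -m crank '{"slide":[[-0.001,0.0005,0],[-0.001,0.0005,0],[-0.001,0,0],[-0.001,0,0],[-0.001,0,0],[-0.001,0,0],[-0.001,0,0],[-0.001,0,0]],"twist":[0,0,0,0,0,0,0,0]}'
python3 -m crank '{"slide":[[-0.0005,0.0002,0],[-0.0005,0,0],[-0.0005,0,0],[-0.0005,0,0],[-0.0005,0,0]],"twist":[0,0,0,0,0]}'
```

```text
time: 11.9
tool_pos: [504.4, 40.6, 66.4]
tcp_rot: [-180.0, -0.0, -10.2]
ft_force: [4.4, 1.7, -2.0]
finger_gap: 28.9
time: 12.4
tool_pos: [501.9, 40.7, 66.3]
tcp_rot: [180.0, -0.0, -10.2]
ft_force: [4.6, 0.5, -1.2]
finger_gap: 28.8
```

```bash
python3 -m crank '{"slide":[[-0.0005,0,0],[-0.0005,0,0],[-0.0005,0,0]],"twist":[0,0,0]}'; python3 -m crank '{"slide":[[-0.0005,0,0],[-0.0005,0,0]],"twist":[0,0]}'
```

```text
time: 12.7
tool_pos: [500.4, 41.0, 66.3]
tcp_rot: [180.0, -0.0, -10.2]
ft_force: [4.7, 0.7, -1.3]
finger_gap: 28.6
time: 12.9
tool_pos: [499.7, 41.2, 66.4]
tcp_rot: [180.0, -0.0, -10.2]
ft_force: [6.1, 0.3, -2.7]
finger_gap: 29.3
```

```bash
python3 -m crank '{"slide":[[-0.0005,0,0],[0,0,0]],"twist":[0,0]}'
```

```text
time: 13.1
tool_pos: [499.6, 41.2, 66.4]
tcp_rot: [-180.0, -0.1, -10.2]
ft_force: [7.1, -0.2, -3.3]
finger_gap: 28.9
```

```bash
python3 -m crank '{"slide":[[-0.0005,0,0],[0,0,0]],"twist":[0,0]}';python3 -m crank '{"slide":[[-0.0005,0,0],[0,0,0]],"twist":[0,0]}'
```

```text
time: 13.3
tool_pos: [499.5, 41.2, 66.5]
tcp_rot: [-180.0, -0.1, -10.2]
ft_force: [9.7, -0.0, -5.6]
finger_gap: 29.0
time: 13.5
tool_pos: [499.3, 41.2, 66.6]
tcp_rot: [-180.0, -0.2, -10.2]
ft_force: [10.9, 0.6, -6.6]
finger_gap: 28.8
```

```bash
python3 -m crank '{"slide":[[-0.0004,0,0],[0,0,0]],"twist":[0,0]}';python3 -m crank '{"slide":[[-0.0003,0,0],[0,0,0],[0,0,0]],"twist":[0,0,0]}'
```

```text
time: 13.7
tool_pos: [499.3, 41.2, 66.7]
tcp_rot: [-180.0, -0.2, -10.2]
ft_force: [12.3, -0.2, -8.1]
finger_gap: 28.8
time: 14.0
tool_pos: [499.2, 41.3, 66.7]
tcp_rot: [-180.0, -0.2, -10.2]
ft_force: [13.0, -0.7, -8.7]
finger_gap: 28.8
```

```bash
python3 -m crank '{"slide":[[-0.0002,0,0],[0,0,0],[0,0,0],[0,0,0],[0,0,0],[0,0,0],[0,0,0],[0,0,0]],"twist":[0,0,0,0,0,0,0,0]}';python3 -m crank '{"slide":[[0,0,0],[0,0,0],[0,0,0],[0,0,0],[0,0,0],[0,0,0],[0,0,0],[0,0,0]],"twist":[0,0,0,0,0,0,0,0]}'
python3 - <<'E'
from h import *
st=status.sense();print(st['tool_pos'],st['ft_force'],st['wrist_torque'],st['tcp_rot'])
s=wsnap()
b=cv2.resize(s['img'][20:350,100:420],None,fx=1.8,fy=1.8,interpolation=cv2.INTER_CUBIC)
cv2.imwrite('pics/w9c.png',cv2.cvtColor(b,cv2.COLOR_RGB2BGR))
E
```

```text
time: 14.8
tool_pos: [499.1, 41.3, 66.7]
tcp_rot: [-180.0, -0.3, -10.2]
ft_force: [13.4, 0.1, -9.1]
finger_gap: 29.0
time: 15.6
tool_pos: [499.1, 41.3, 66.7]
tcp_rot: [-180.0, -0.3, -10.2]
ft_force: [13.3, -1.7, -9.5]
finger_gap: 28.9
[499.13767627  41.28235648  66.70413753] [13.28526725 -1.66629004 -9.47093163] [ 0.01425584 -2.58618518 -0.00296081] [-179.98246053   -0.26321416  -10.20987145]
```

View pics/w9c.png

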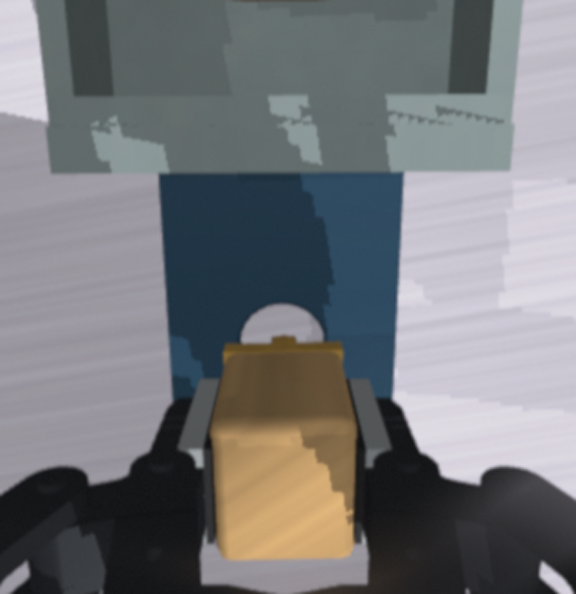

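The pull has held at about 13 N for over 1.5 s. Before unhooking, I'll check from the pictures that the tray travelled the full 80 mm.

```bash
python3 -m crank '{"slide":[[0,0,0]],"twist":[0]}'
python3 - <<'E'
from h import *;import pickle
np.set_printoptions(precision=1,suppress=True)
s=wsnap('w10.png');pickle.dump(s,open('w10.pkl','wb'))
T=snap('top','top10.png');pickle.dump(T,open('top10.pkl','wb'))
S=snap('scene','scene10.png');pickle.dump(S,open('scene10.pkl','wb'))
a=np.radians(-10.1);ex=np.array([np.cos(a),np.sin(a)])
def front(s,u0,u1,r0,r1):
    hs=cv2.cvtColor(s['img'],cv2.COLOR_RGB2HSV)
    for u in (u0,u1):
        col=hs[r0:r1,u].astype(int)
        m=(col[:,1]>100)&(col[:,0]>95); v=r0+np.where(m)[0].min()-.5
        X=onz(s,u,v,50);print(u,v,X,'along',X[:2]@ex)
s5=pickle.load(open('w5.pkl','rb'));front(s5,225,290,40,110)
front(s,200,310,60,190)
b=np.hstack([cv2.resize(x,None,fx=4,fy=4,interpolation=cv2.INTER_CUBIC) for x in (S['img'][150:290,230:330],)])
b2=cv2.resize(T['img'][100:240,200:290],None,fx=4,fy=4,interpolation=cv2.INTER_CUBIC)
cv2.imwrite('pics/m10.png',cv2.cvtColor(np.hstack([b,b2]),cv2.COLOR_RGB2BGR))
E
```

```text
time: 15.75
tool_pos: [499.1, 41.3, 66.7]
tcp_rot: [-180.0, -0.3, -10.2]
ft_force: [14.2, 0.8, -8.3]
finger_gap: 28.9
225 71.5 [630.1  38.2  50. ] along 613.6010243731505
290 71.5 [622.9  -1.9  50. ] along 613.5616180608943
200 116.5 [562.3  58.   50. ] along 543.3732649999888
310 116.5 [553.1   7.5  50. ] along 543.2535042156521
```

View pics/m10.png

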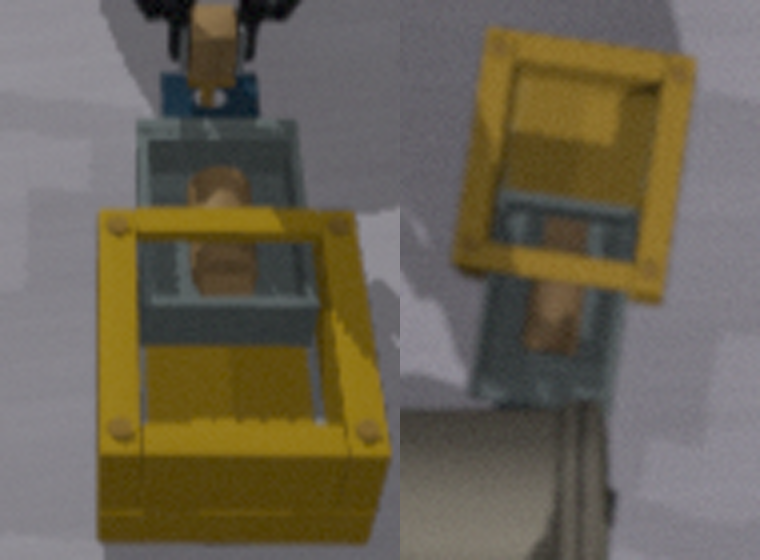

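The tray front moved about 70 mm in the pictures, not 80, so it may have started partly out or be snagged. The task allows a pull up to 20 N, so I'll press a little harder to see whether this is really the stop.

```bash
python3 -m crank '{"slide":[[-0.0005,0,0],[0,0,0]],"twist":[0,0]}';python3 -m crank '{"slide":[[-0.0004,0,0],[0,0,0]],"twist":[0,0]}'
```

```text
time: 16.1
tool_pos: [499.0, 41.3, 66.8]
tcp_rot: [-180.0, -0.3, -10.2]
ft_force: [16.2, -0.2, -11.1]
finger_gap: 29.1
time: 16.3
tool_pos: [498.9, 41.3, 66.8]
tcp_rot: [-180.0, -0.4, -10.2]
ft_force: [16.4, -1.3, -10.9]
finger_gap: 29.1
```

```bash
python3 - <<'E'
from h import *;import pickle
np.set_printoptions(precision=1,suppress=True)
a=np.radians(-10.1);ex=np.array([np.cos(a),np.sin(a)])
S1=pickle.load(open('scene1.pkl','rb'));S2=pickle.load(open('scene10.pkl','rb'))
T1=pickle.load(open('top1.pkl','rb'));T2=pickle.load(open('top10.pkl','rb'))
def rep(s,pts,z):
    for p in pts:
        X=onz(s,*p,z);print(p,X,X[:2]@ex)
g=lambda s,u,r0,r1:cv2.cvtColor(s['img'],cv2.COLOR_RGB2GRAY)[r0:r1,u]
for u in (276,290): print('S1',u,g(S1,u,186,212),'S2',g(S2,u,168,190))
b=[cv2.resize(x,None,fx=7,fy=7,interpolation=cv2.INTER_CUBIC) for x in (S1['img'][185:265,255:310],S2['img'][165:245,255:310])]
cv2.imwrite('pics/m11.png',cv2.cvtColor(np.hstack(b),cv2.COLOR_RGB2BGR))
E
```

```text
S1 276 [135 138 131 101  54  46  42  45  45  42  47  43  53  75  94 103 113 115
 114 115 113 101  68  65  59  47] S2 [68 52 45 45 45 43 45 45 44 48 51 58 69 69 65 66 66 55 51 55 55 57]
S1 290 [101 101  93  78  49  42  43  42  42  41  48  44  52  72  92 103 110 114
 114 114 113 102  71  62  61  46] S2 [56 37 28 30 35 32 32 30 33 30 31 48 66 71 64 67 62 53 53 56 54 58]
```

View pics/m11.png

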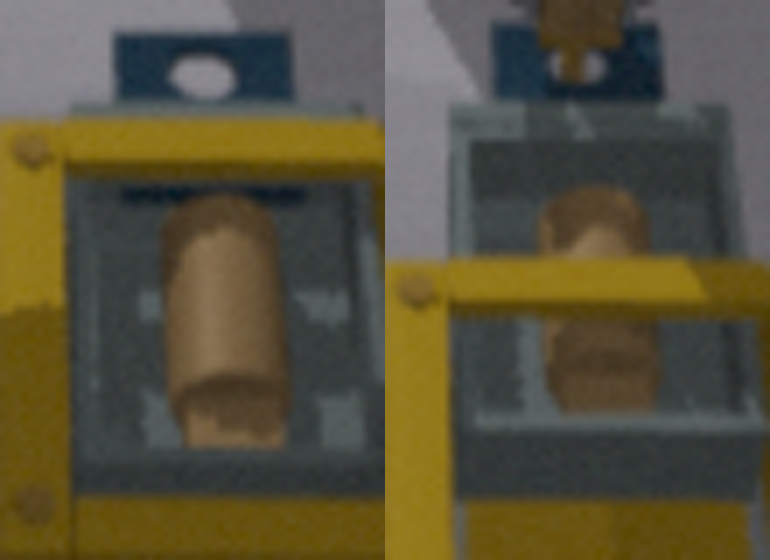

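```bash
python3 - <<'E'
from h import *;import pickle
a=np.radians(-10.1);ex=np.array([np.cos(a),np.sin(a)])
S=pickle.load(open('scene1.pkl','rb'))
for z in (50,60,70):
    A=lambda u,v:onz(S,u,v,z)[:2]@ex
    print(z,'front',A(283,199.7),A(283,179.7),A(283,199.7)-A(283,179.7),'back',A(283,248.6)-A(283,223.9),'bottomback',A(283,(185+490/7))-A(283,165+497/7))
    print(' L',A(283,248.6)-A(283,199.7),A(283,223.9)-A(283,179.7))
E
```

```text
50 front 593.0721221730612 522.7444610339699 70.32766113909133 back 70.29088545178331 bottomback 51.95833954885143
 L 147.0484272914897 147.08520297879772
60 front 602.1913055781615 532.8448090956995 69.34649648246204 back 69.31023386503352 bottomback 51.23345142436733
 L 144.9969056379265 145.033168255355
70 front 611.310488983262 542.945157157429 68.36533182583298 back 68.32958227828362 bottomback 50.50856329988335
 L 142.94538398436316 142.98113353191252
```

The resistance is firm: 16 N with no motion, and the TCP moved only about 0.2 mm. The wrist moment also fits a load at the hook, so this is the stop and the tray probably began a little out. Now I'll relieve the pull and unhook.

```bash
python3 -m crank '{"slide":[[0.001,0,0],[0.002,0,0],[0.002,0,0],[0.002,0,0],[0.002,0,0],[0.002,0,0],[0.002,0,0],[0,0,0]],"twist":[0,0,0,0,0,0,0,0]}'
python3 - <<'E'
from h import *;import pickle
st=status.sense();print(st['tool_pos'],st['ft_force'],st['tcp_rot'])
s=wsnap();pickle.dump(s,open('w12.pkl','wb'))
b=cv2.resize(s['img'][80:280,120:400],None,fx=2.8,fy=2.8,interpolation=cv2.INTER_CUBIC)
cv2.imwrite('pics/w12c.png',cv2.cvtColor(b,cv2.COLOR_RGB2BGR))
E
```

```text
time: 17.1
tool_pos: [509.2, 39.4, 66.3]
tcp_rot: [180.0, 0.0, -10.2]
ft_force: [0.5, -0.5, -2.1]
finger_gap: 28.8
[509.17907038  39.41811099  66.25983355] [ 0.45882645 -0.4828622  -2.12260621] [ 1.79995568e+02  7.25466247e-03 -1.02026351e+01]
```

View pics/w12c.png

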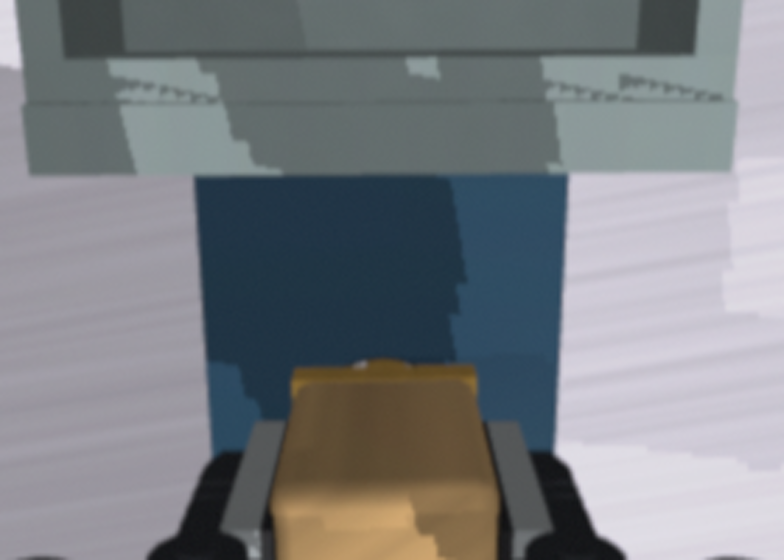

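```bash
python3 -m crank '{"slide":[[0.002,0,0],[0,0,-0.003],[0,0,-0.003],[0,0,-0.002],[0,0,-0.002],[0,0,-0.001],[0,0,0]],"twist":[0,0,0,0,0,0,0]}'; python3 -m crank '{"slide":[[0,0,-0.001],[0,0,-0.001],[0,0,0]],"twist":[0,0,0]}'
```

```text
time: 17.85
tool_pos: [511.2, 39.2, 77.5]
tcp_rot: [-180.0, -0.0, -10.2]
ft_force: [-0.2, 0.2, -2.6]
finger_gap: 29.1
time: 18.15
tool_pos: [511.1, 39.1, 79.4]
tcp_rot: [-180.0, -0.0, -10.2]
ft_force: [0.9, 0.2, -1.9]
finger_gap: 29.1
```

```bash
python3 -m crank '{"slide":[[0,0,-0.002],[0,0,-0.002],[0,0,-0.003],[0,0,-0.003],[0,0,-0.004],[0,0,0]],"twist":[0,0,0,0,0,0]}'; python3 -m crank '{"slide":[[0,0,-0.02],[0,0,-0.03],[0,0,-0.04],[0,0,-0.03],[0,0,0],[0,0,0]],"twist":[0,0,0,0,0,0]}'
python3 - <<'E'
from h import *;import pickle
np.set_printoptions(precision=1,suppress=True)
st=status.sense();print(st['tool_pos'],st['ft_force'],st['tcp_rot'])
s=wsnap('w13.png');pickle.dump(s,open('w13.pkl','wb'))
S=snap('scene','scene13.png')
b=cv2.resize(S['img'][120:270,90:330],None,fx=3,fy=3,interpolation=cv2.INTER_CUBIC);cv2.imwrite('pics/s13c.png',cv2.cvtColor(b,cv2.COLOR_RGB2BGR))
print(cv2.cvtColor(S['img'],cv2.COLOR_RGB2GRAY)[168:190,[276,290]].T)
E
```

```text
time: 18.75
tool_pos: [511.6, 39.1, 94.2]
tcp_rot: [-180.0, -0.1, -10.2]
ft_force: [0.2, -0.4, -0.6]
finger_gap: 29.1
time: 19.35
tool_pos: [511.5, 39.1, 213.9]
tcp_rot: [-180.0, -0.1, -10.2]
ft_force: [0.7, -0.5, -2.1]
finger_gap: 29.1
[511.5  39.1 213.9] [ 0.7 -0.5 -2.1] [-180.    -0.1  -10.2]
[[66 48 45 43 40 47 45 42 46 45 52 77 97 94 88 92 84 61 53 54 56 54]
 [57 43 46 43 46 45 42 44 46 46 44 71 95 92 89 88 87 61 54 54 56 53]]
```

View pics/s13c.png

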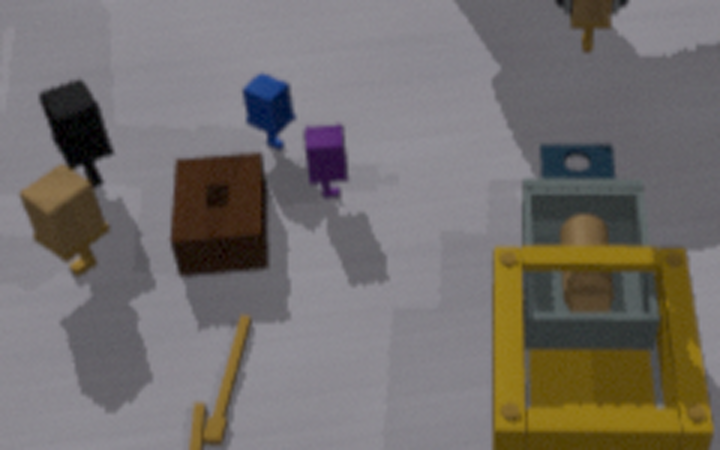

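View pics/w13.png

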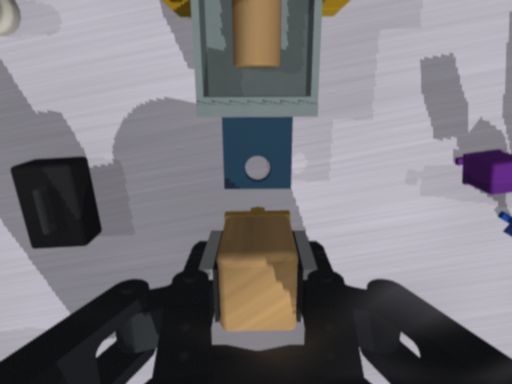

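The tray front is still at the same scene row, about 179, so the tray stayed out. I'll carry the hook back to the rest.

```bash
python3 -m crank '{"slide":[[0,0.005,0],[0,0.02,0],[-0.008,0.042,0],[-0.008,0.045,0],[-0.008,0.045,0],[-0.008,0.045,0],[-0.008,0.045,0],[-0.003,0.04,0]],"twist":[-0.067,-0.067,0,0,0,0,0,0]}'; python3 -m crank '{"slide":[[0,0.025,0],[0,0.004,0.02],[0,0,0.035],[0,0,0],[0,0,0]],"twist":[0,0,0,0,0]}'
python3 - <<'E'
from h import *;import pickle
np.set_printoptions(precision=1,suppress=True)
st=status.sense();print(st['tool_pos'],st['ft_force'],st['tcp_rot'])
s=wsnap('w14.png');pickle.dump(s,open('w14.pkl','wb'))
E
```

```text
time: 20.25
tool_pos: [451.5, -246.9, 211.2]
tcp_rot: [-179.9, 0.2, -2.6]
ft_force: [1.3, 0.2, -2.0]
finger_gap: 28.3
time: 20.75
tool_pos: [450.9, -273.4, 156.6]
tcp_rot: [-179.8, 0.2, -2.5]
ft_force: [0.5, 0.1, -0.8]
finger_gap: 28.9
[ 450.9 -273.4  156.6] [ 0.5  0.1 -0.8] [-179.8    0.2   -2.5]
```

View pics/w14.png

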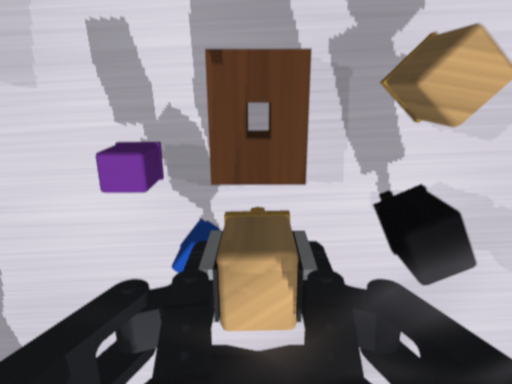

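The rest's hole shows at about (246–271, 101–137). Next I'll measure its centre.

```bash
python3 - <<'E'
from h import *;import pickle
np.set_printoptions(precision=1,suppress=True)
s=pickle.load(open('w14.pkl','rb'));im=s['img'].astype(int);g=im.sum(2)
print(g[118,238:280]);print(g[92:145,258])
d=im[...,0]-im[...,2]
m=np.zeros(d.shape,np.uint8);m[40:200,195:325]=(d>18)[40:200,195:325]*255
c=max(cv2.findContours(m,cv2.RETR_EXTERNAL,cv2.CHAIN_APPROX_NONE)[0],key=cv2.contourArea)
w=np.array([onz(s,u,v,45)[:2] for u,v in c[:,0]],np.float32);print(cv2.minAreaRect(w))
for p in [(258.5,101),(258.5,137),(246,118),(271,118)]: print(p,onz(s,*p,45))
E
```

```text
[171 172 176 176 172 170 158 148 123 191 335 404 417 419 419 420 419 419
 418 419 419 417 419 419 419 419 419 419 417 401 320 185 124 147 169 174
 178 178 177 175 175 170]
[164 163 166 162 162 164 163 163 168 201 280 360 394 406 405 405 411 414
 412 410 405 402 407 413 419 419 419 419 422 418 410 404 400 407 412 416
 410 369 275 161  93  84  85  85  82  96 121 146 158 164 165 164 164]
((498.70703125, -274.4360656738281), (74.6141128540039, 99.0417709350586), 87.50688934326172)
(258.5, 101) [ 512.7 -275.7   45. ]
(258.5, 137) [ 486.3 -274.6   45. ]
(246, 118) [ 500.8 -265.9   45. ]
(271, 118) [ 500.  -284.5   45. ]
```

```bash
python3 -m crank '{"slide":[[0.02,0,0],[0.02,0,0.01],[0.0095,0,0.025],[0,0,0.025],[0,0,0.006],[0,0,0],[0,0,0]],"twist":[0,0,0,0,0,0,0]}'
python3 - <<'E'
from h import *;import pickle
np.set_printoptions(precision=1,suppress=True)
st=status.sense();print(st['tool_pos'],st['ft_force'],st['tcp_rot'])
s=wsnap();pickle.dump(s,open('w15.pkl','wb'))
b=cv2.resize(s['img'][100:280,160:360],None,fx=3,fy=3,interpolation=cv2.INTER_CUBIC)
S=snap('scene')
b2=cv2.resize(S['img'][140:220,100:220],None,fx=5,fy=6.75,interpolation=cv2.INTER_CUBIC)[:, :200*3-420]
b2=cv2.resize(S['img'][150:230,140:195],None,fx=3.6,fy=6.75/1,interpolation=cv2.INTER_CUBIC)
cv2.imwrite('pics/w15c.png',cv2.cvtColor(np.hstack([b,b2]),cv2.COLOR_RGB2BGR))
E
```

```text
time: 21.5
tool_pos: [502.5, -277.2, 94.4]
tcp_rot: [179.9, -0.1, -2.5]
ft_force: [-0.2, -0.3, -1.2]
finger_gap: 28.7
[ 502.5 -277.2   94.4] [-0.2 -0.3 -1.2] [179.9  -0.1  -2.5]
```

View pics/w15c.png

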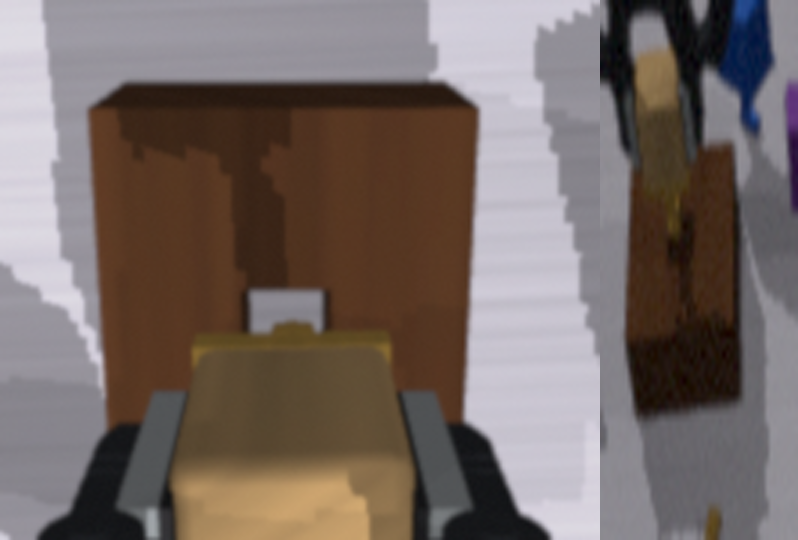

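```bash
python3 - <<'E'
from h import *;import pickle
np.set_printoptions(precision=1,suppress=True)
s=pickle.load(open('w15.pkl','rb'))
f=lambda u,v:(160+(u+.5)/3-.5,100+(v+.5)/3-.5)
print('far',onz(s,*f(286.5,289),45),onz(s,*f(246,315),45),onz(s,*f(327,315),45));print('tip',onz(s,*f(293,323),56),onz(s,*f(293,323),57))
E
```

```text
far [ 512.1 -275.4   45. ] [ 507. -267.   45.] [ 506.2 -283.4   45. ]
tip [ 508.9 -276.6   56. ] [ 509.2 -276.6   57. ]
```

```bash
python3 -m crank '{"slide":[[-0.0017,-0.0014,0],[0,0,0.003],[0,0,0.004],[0,0,0.004],[0,0,0.004],[0,0,0]],"twist":[0,0,0,0,0,0]}'
```

```text
time: 22.2
tool_pos: [499.3, -274.8, 76.1]
tcp_rot: [-179.9, 0.1, -2.5]
ft_force: [0.2, -0.6, -1.0]
finger_gap: 28.8
```

```bash
python3 -m crank '{"slide":[[0,0,0.004],[0,0,0.005],[0,0,0.005],[0,0,0.004],[0,0,0.002],[0,0,0]],"twist":[0,0,0,0,0,0]}';python3 -m crank '{"slide":[[0,0,0.001],[0,0,0.001],[0,0,0]],"twist":[0,0,0]}'
```

```text
time: 22.8
tool_pos: [499.7, -275.0, 56.8]
tcp_rot: [-180.0, 0.0, -2.5]
ft_force: [0.2, -0.2, -1.4]
finger_gap: 28.8
time: 23.1
tool_pos: [500.0, -275.2, 55.3]
tcp_rot: [180.0, -0.0, -2.5]
ft_force: [-0.8, -0.1, -2.0]
finger_gap: 28.8
```

```bash
python3 -m crank '{"slide":[[0,0,0.001],[0,0,0]],"twist":[0,0]}';python3 -m crank '{"slide":[[0,0,0.001],[0,0,0]],"twist":[0,0]}'
```

```text
time: 23.3
tool_pos: [499.9, -275.2, 54.2]
tcp_rot: [-180.0, 0.0, -2.5]
ft_force: [0.3, 0.2, -1.2]
finger_gap: 28.7
time: 23.5
tool_pos: [499.9, -275.1, 53.1]
tcp_rot: [-180.0, 0.0, -2.5]
ft_force: [-0.3, -0.5, -2.4]
finger_gap: 28.8
```

```bash
python3 -m crank '{"slide":[[0,0,0.0005],[0,0,0]],"twist":[0,0]}';python3 -m crank '{"slide":[[0,0,0.0005],[0,0,0]],"twist":[0,0]}'; python3 -m crank '{"slide":[[0,0,0.0005],[0,0,0]],"twist":[0,0]}'
```

```text
time: 23.7
tool_pos: [500.0, -275.2, 53.1]
tcp_rot: [180.0, -0.0, -2.5]
ft_force: [-2.0, 1.6, 2.4]
finger_gap: 29.1
time: 23.9
tool_pos: [500.0, -275.2, 53.0]
tcp_rot: [180.0, -0.0, -2.5]
ft_force: [-4.3, 2.6, 7.1]
finger_gap: 29.0
time: 24.1
tool_pos: [500.0, -275.2, 53.0]
tcp_rot: [180.0, -0.0, -2.5]
ft_force: [-6.7, 3.3, 11.4]
finger_gap: 28.9
```

Seated at the expected height with contact force. I'll back off the load and release.

```bash
python3 -m crank '{"slide":[[0,0,-0.0005],[0,0,-0.0005],[0,0,0]],"twist":[0,0,0]}'; python3 -m crank '{"slide":[[0,0,0],[0,0,0],[0,0,0],[0,0,0],[0,0,0]],"twist":[0,0,0,0,0]}' 0.35
python3 - <<'E'
from h import *
s=wsnap('w16.png')
E
```

```text
time: 24.4
tool_pos: [500.1, -275.3, 53.1]
tcp_rot: [180.0, -0.0, -2.5]
ft_force: [-2.6, 1.4, 4.1]
finger_gap: 29.1
time: 24.9
tool_pos: [500.0, -275.2, 52.7]
tcp_rot: [-180.0, 0.0, -2.5]
ft_force: [0.8, -0.3, 0.4]
finger_gap: 55.6
```

View pics/w16.png

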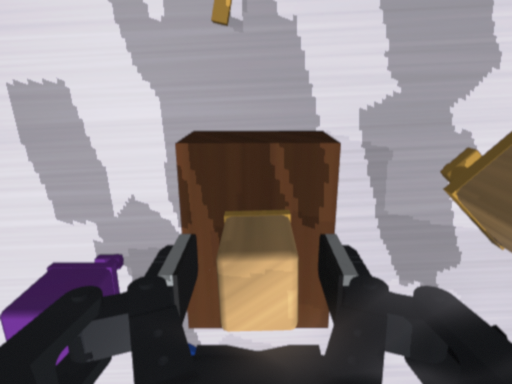

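The jaws are open and the hook stands upright on the rest between the pads. I'll retreat straight up.

```bash
python3 -m crank '{"slide":[[0,0,-0.01],[0,0,-0.02],[0,0,-0.035],[0,0,-0.04],[0,0,-0.05],[0,0,-0.02],[0,0,0],[0,0,0]],"twist":[0,0,0,0,0,0,0,0]}'
python3 -m crank '{"slide":[[-0.03,0,0],[-0.03,0.01,0],[-0.02,0.03,0],[0,0.03,0],[0,0,0],[0,0,0]],"twist":[0,0,0,0,0,0]}'
python3 - <<'E'
from h import *
st=status.sense();print(st['tool_pos'],st['ft_force'],st['qd'].max())
snap('scene','scene17.png');T=snap('top','top17.png')
S=cv2.imread('pics/scene17.png');b=cv2.resize(S[120:300,90:400],None,fx=2.5,fy=2.5,interpolation=cv2.INTER_CUBIC);cv2.imwrite('pics/s17c.png',b)
for n in('scene','top'):
    a=cv2.imread(f'pics/{n}1.png').astype(int);c=cv2.imread(f'pics/{n}17.png').astype(int)
    d=(np.abs(a-c).max(2)>25).astype(np.uint8);k,_,stt,_=cv2.connectedComponentsWithStats(d)
    print(n,[x.tolist() for x in stt[1:] if x[4]>25])
E
```

```text
time: 25.75
tool_pos: [500.2, -275.3, 228.7]
tcp_rot: [180.0, -0.1, -2.5]
ft_force: [0.1, -0.6, -0.1]
finger_gap: 55.6
time: 26.35
tool_pos: [416.1, -341.2, 226.0]
tcp_rot: [-179.9, 0.1, -2.6]
ft_force: [-0.1, 0.3, -0.3]
finger_gap: 55.7
[ 416.07822321 -341.21989027  225.95268753] [-0.05739082  0.34352605 -0.3418393 ] 1.3505007753278113
scene [[0, 0, 58, 64, 1881], [82, 0, 15, 12, 138], [204, 0, 12, 11, 49], [247, 0, 34, 26, 439], [258, 0, 49, 46, 834], [73, 14, 22, 12, 90], [74, 23, 69, 89, 3116], [255, 142, 49, 60, 1169], [313, 150, 199, 202, 9063], [53, 198, 134, 186, 10673], [255, 202, 130, 114, 5656], [153, 260, 7, 18, 53], [184, 263, 34, 41, 446], [155, 272, 37, 37, 417], [151, 281, 5, 20, 73], [199, 298, 11, 15, 82], [212, 298, 112, 86, 5171], [162, 306, 8, 12, 51]]
top [[323, 51, 110, 168, 6289], [234, 53, 72, 59, 2294], [105, 57, 87, 209, 6378], [173, 90, 45, 107, 2701], [306, 105, 8, 12, 44], [217, 110, 57, 47, 1730], [302, 112, 22, 35, 222], [320, 114, 25, 28, 218], [213, 146, 7, 22, 93], [225, 170, 23, 29, 414], [220, 175, 35, 53, 751], [220, 177, 8, 18, 93], [381, 194, 6, 8, 28], [394, 215, 7, 13, 47], [288, 220, 209, 164, 14437], [232, 234, 18, 50, 362], [204, 349, 63, 35, 1246], [467, 349, 45, 35, 938], [180, 367, 17, 17, 165]]
```

View pics/s17c.png

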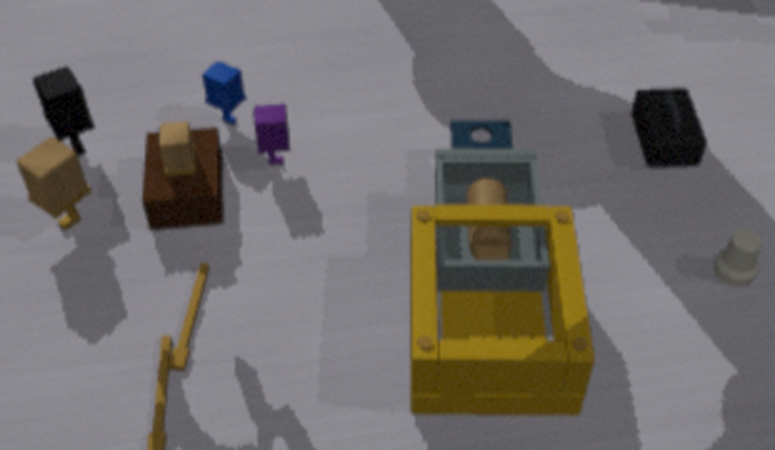

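```bash
python3 - <<'E'
from bench import hand_in
print(hand_in())
E
```

```text
the job is handed in; nothing more can be done
None
```

I drew the tray out to its stop with the smaller wooden-handled brass hook. I then unhooked it and put the hook back upright in its rest, and handed in at about 26 s.

**Pull:** I held 12–14 N against the stop for about 2 s, with a brief test up to about 16 N. With the vertical pull included, the highest reading was about 20 N, well under 30 N.

**After unhooking:** The hook came out of the hole without measurable contact. The tray front is at the same row in the scene picture as during the pull, so it did not slide back.

**Hook:** It seated at the height it was picked up from. The last pictures show it upright in the rest.

**Other things:** The weight, plug and spikes look untouched in the last scene picture. My before/after picture comparison was swamped by the moving arm and its shadow, so this is judged by eye.

**One disagreement:** The pictures show the tray front moving only about 70 mm, not the full 80 mm. It was firm at 16 N, with the TCP moving only about 0.2 mm. I took that as the real stop, with the tray about 10 mm out at the start, but I could not confirm where it began.

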